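Set and lock the sealing pressure knob

TASK

On the heat-seal tester's sloping panel, turn the black pressure knob clockwise until its pointer points at the steel set marker on the dial, and let go of it. Then turn the lock ring around the dial clockwise by a lug until it is hard tight: go on past where it first binds, to the firm stop. Leave the setting and the marker as they are and disturb nothing else on the bench.

Things in the scene. Friction and masses are not known exactly. Their poses are not given: they have to be found in the camera images.
- panel: sloping cream control panel of the heat-seal tester, 250 x 270 mm, fixed. Origin: on its surface, on the common axis of dial, knob and lock ring. z: out of the panel along that axis, 31.5 deg from vertical; x: up the slope; y: along its level width. Heights given elsewhere are along z above this surface. Only the dial (136 mm across, 4 high), marker, knob and ring stand on it
- knob_grip (a point): on the axis, 46 mm above the panel, in the middle of the black knob's grip bar. The bar is 80 mm long, 22 wide, from 22 to 62 mm above the panel, on a round skirt 72 mm across; pinch it across its width. It turns with about 0.12 N m and stays where left
- pointer_tip (a point): tip of the knob's one pointed black nose, low at one end of the bar and in line with it (a thin bright line on top of the bar runs from the axis to that end), 47.3 mm from the axis, 16 mm above the panel. From every start the knob must be turned 1.4 to 3.3 rad clockwise (seen looking at the panel) to bring it to the marker
- marker_tip (a point): inward point of the dark steel set marker, a wedge 18 mm long, its top 16 mm above the panel, on the dial's rim; this point is 50.5 mm from the axis. It shows the setting wanted. Very stiff; not to be moved. With the pointer exactly on it the two tips are 3.2 mm apart
- lug_a (a point): top of one of two opposite lugs of the aluminium lock ring around the dial (ring 140 mm inside, 172 outside, top 20 mm above the panel). Lug: radial block 84 to 118 mm from the axis, 18 wide, 4 to 36 mm above the panel; this point is 102 mm from the axis, on its top. The ring tightens clockwise (seen looking at the panel)
- lug_b (a point): the same point of the opposite lug
- lock_ring (a joint): free run of the lock ring, rad, grows clockwise; 1.5 = the ring has met its seat. It turns with 0.08 N m (1 N at a lug) and stays where left. Where round the dial the seat is met differs each time
- lock_clamp (a joint): tightening of the ring after it has met its seat, rad: 0 = not tightened, 0.2 = hard tight (end stop). It moves clockwise only, when about 0.6 N m (6 N at a lug) or more is put on the ring at its seat, and stays where left; the end stop is felt as a further steep rise, and takes 20 N at a lug without harm
- tin: bystander: small aluminium can, 64 mm across, 70 tall, on the bench at the console's right front. Origin under its centre
- solvent_bottle: bystander: amber bottle, 60 mm across, 140 tall, standing on the bench. Origin under its centre
- driver: bystander: screwdriver 180 mm long lying on the bench in front of the console. Origin near its middle
- coupon_block: bystander: flat steel block 100 x 60 x 20 mm on the bench at the console's left front. Origin under its centre
- beaker: bystander: white open cup, 70 mm across, 90 tall. Origin under its centre
- carton: bystander: cardboard box 120 x 90 x 70 mm. Origin under its centre
- jar: bystander: amber jar, 70 mm across, 90 tall, in front of the console. Origin under its centre

How it is judged (in metres and radians):
On the way, in this order (a step that is already met when the one before it is completed fails the run):
1. the pointer is on the marker, knob let go, ring not yet tightened (distance between pointer_tip and marker_tip below 0.007 m and contact force between the fingers and panel below 0.5 N and value of joint lock_clamp below 0.03 rad and value of joint lock_ring below 1.42 rad), for 0.2 s.
2. the lock ring is turned clockwise to its seat and hard tight (value of joint lock_ring above 1.42 rad and value of joint lock_clamp above 0.14 rad), for 0.2 s.
At the end, for the whole second after the job is handed in: The pointer tip is within 7 mm of the marker tip (about 7 deg), the lock ring is on its seat (free run above 1.42 of 1.5 rad), tightened beyond 0.14 of 0.2 rad, and still (all of step 2 and distance between pointer_tip and marker_tip below 0.007 m and velocity of joint lock_ring between -0.05 and 0.05 rad/s); the robot touches nothing.
It fails at once if the set marker is shifted by more than 3 mm (distance of marker_tip from where it was at the start of the episode above 0.003 m).
It fails at once if a bystander is shifted by more than 30 mm (distance of any of tin, solvent_bottle, driver, coupon_block, beaker, carton, jar from where it was at the start of the episode above 0.03 m).
It also fails if it takes over 67 s, if anything falls off the work surface, if the arm or the gripper's body presses on something with over 40 N, if the wrist force passes 120 N, or if a joint passes its speed limit or range.

ROBOT

A 6-joint arm with a two-finger parallel gripper is mounted at the origin on the work surface. World frame = base frame: x ahead of the robot, y to its left, z up, the work surface at z = 0. Lengths are in mm, angles in rad, forces in N, time in s.
With the tool pointing down it reaches from about 250 to 775 mm from the base axis. Payload 8.9 kg.
Tool frame: the origin (TCP) lies at the very end of the fingers, on their centre line; the grasp point (between the pads) lies 19 mm behind it; y points along the fingers, z is the direction in which the jaws open and shut, and the axes are right-handed (so a half turn about y gives the same grasp; the last joint's range is limited). The gripper opens to 85 mm and grips with 20 to 120 N. Pads are 22 mm wide; open, the fingers measure 114 mm over their backs; the gripper's body (76 mm by 85 mm) begins 54 mm behind the grasp point. The pads swing forward as they close: fully open they stand 13 mm farther back than shut.
Start: joints at [1.179, 0.291, -0.153, 1.127, 0, 1.431], TCP at [131.305, 508.314, 195.505] pointing down, gripper open.
Joint ranges: [-2.52, 2.52], [-0.91, 1.74], [-1.3, 1.37], [-1.96, 2.02], [-1.52, 1.47], [-3.14, 3.14]. Speed limits (rad/s): [2.22, 2.22, 2.79, 3.14, 3.14, 3.14].

INTERFACE

Orientations are given as a unit quaternion [x, y, z, w].
In Python, from workcell import arm gives the robot as it stands. The module is installed in compiled form; this text tells all that it offers. Calls block until the motion is done:
- arm.movep(position, orientation): joint-space move of the TCP to a pose.
- arm.move_straight(position, rotation=None, feed=150): straight line of the TCP; rotation=None keeps the orientation; feed is the mean speed in mm/s.
- arm.movej(angles): joint-space move.
- arm.open_gripper() and arm.close(): open the fingers fully, or close them until they stop; the grip force is fixed at half the most.
- arm.wait(seconds).
- arm.solve_ik(position, orientation): joint angles nearest the present ones, or None.
- arm.get_state(): the state.
- arm.snapshot(name): name is "scene" or "top" or "wrist"; returns a dict with "color" (420x560x3 uint8, red, green, blue), "fov_y" (degrees; the focal length in pixels is half the picture's height over the tangent of half this angle, whatever the lens; pixels are square), "cx", "cy" (the principal point, pixels), "cam_to_world" (4x4, takes a point from camera to world coordinates); the wrist camera has in their place "T_tool_cam" (4x4, takes a point from camera to tool coordinates, whose origin is the TCP and whose axes are the tool frame's). Camera axes: x right, y up, looking along -z (the intrinsics and any distortion apply to the point x, -y, -z); pixel columns grow to the right and rows downward; lengths in mm; the calibration is good to about 2 mm. A picture is of the moment at which its call begins: read the wrist's pose just before it. There is no depth.
A pose or a line that the arm cannot do raises arm.IKError and nothing moves.
- arm.close_job(): hands the job in, once; it reports no verdict.
Trained networks look in the newest picture that a camera, given by its name, has taken for a name from the list of things; names that differ only in an ending like _2 or _b are one class to them, and where a whole thing is asked for, a point or a joint stands for the part that bears it (a point fixed in the world has none). Each returns a list of dicts, best first, with "p" (0 to 1); they miss things now and then, are a little off and sometimes report something else, mostly with a low value. They report only what shows in the picture. A call takes as long as a camera call.
- arm.regions_of(camera, query): "mask" (420x560 bool, what is visible of it) and "extent" ([left, top, right, bottom] as shares, 0 to 1, of the picture: columns of its width, rows of its height, round what is visible of it).
- arm.pinpoint(camera, query): "centre" ([column, row] as shares, 0 to 1, of the picture: columns of its width, rows of its height: a listed point, or the origin of a listed thing).
The state is a dict: "t": time; "q": joint angles; "qvel": joint speeds; "tau": joint torques, N m; "tcp_pos": TCP position; "tcp_rot": TCP orientation; "ft_force": force on the tool from outside, world axes, zero at the start; "moment": the same for the moment, N m; "opening": finger opening in mm.
Only numpy, scipy, OpenCV 4.12 (cv2) and the standard library are available. Lean on these libraries where they do the work, as an engineer would, in place of code of your own. Each camera call takes 0.05 s, during which the arm holds its last target. There are 200 camera calls.

## Working session

There is one attempt and no reset: what is moved stays moved. The work goes in short steps, each a Python script; the robot and the scene stay as the last script left them, time stands still between calls to the robot, and variables do not carry over. Pictures are saved under pics/ and viewed, about 8 in all and at most 12, crops included, and the job is handed in when it is done.

```bash
mkdir -p pics; cat > a.py <<'E'
from workcell import arm
import cv2,numpy as np
s=arm.get_state();print(s['t'],s['tcp_pos'],s['tcp_rot'],s['opening'])
for c in ['scene','top','wrist']:
    p=arm.snapshot(c);cv2.imwrite(f'pics/{c}0.png',p['color'][:,:,::-1])
    print(c,{k:(np.round(v,3).tolist() if k!='color' else 0) for k,v in p.items()})
    for q in ['knob_grip','pointer_tip','marker_tip','lug_a','panel']:
        print(q,[(round(d['p'],2),np.round(np.array(d['centre'])*[560,420],1).tolist()) for d in arm.pinpoint(c,q)][:4])
E
python3 a.py; python3 -c "
import cv2,numpy as np
cv2.imwrite('pics/both.png',np.vstack([cv2.imread('pics/scene0.png'),cv2.imread('pics/top0.png')])[:, :])"
```

```text
0.0 [131.1088113  507.85389722 194.92841563] [ 0.7019222  -0.08925383  0.08899919 -0.70101222] 85.58548834893439
scene {'color': 0, 'fov_y': 55.794, 'cx': 269.464, 'cy': 214.088, 'cam_to_world': [[0.801, -0.326, 0.503, 938.67], [0.599, 0.46, -0.656, -335.659], [-0.018, 0.826, 0.563, 593.912], [0.0, 0.0, 0.0, 1.0]]}
knob_grip [(0.67, [221.0, 233.7])]
pointer_tip [(0.82, [242.1, 255.0])]
marker_tip []
lug_a [(0.62, [277.0, 255.0])]
panel [(0.62, [278.6, 255.5]), (0.61, [216.0, 261.7])]
top {'color': 0, 'fov_y': 45.312, 'cx': 268.983, 'cy': 205.695, 'cam_to_world': [[0.003, 0.993, -0.116, 421.619], [-1.0, 0.005, 0.017, 167.859], [0.017, 0.116, 0.993, 1260.885], [0.0, 0.0, 0.0, 1.0]]}
knob_grip [(0.97, [321.9, 204.5])]
pointer_tip [(0.55, [309.2, 192.9])]
marker_tip [(0.61, [351.0, 212.5])]
lug_a [(0.91, [297.0, 167.4]), (0.62, [350.3, 243.1]), (0.57, [262.9, 258.0])]
panel [(0.81, [328.7, 207.7])]
wrist {'color': 0, 'fov_y': 61.927, 'cx': 279.208, 'cy': 211.255, 'T_tool_cam': [[0.001, -0.957, -0.291, -73.771], [0.0, 0.291, -0.957, -178.215], [1.0, 0.001, 0.001, 0.598], [0.0, 0.0, 0.0, 1.0]]}
knob_grip []
pointer_tip []
marker_tip []
lug_a []
panel []
```

View pics/top0.png

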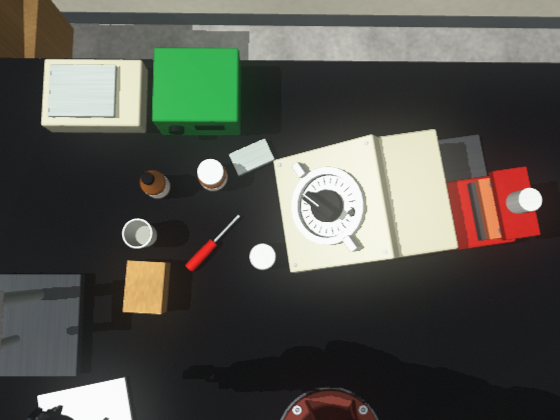

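View pics/scene0.png

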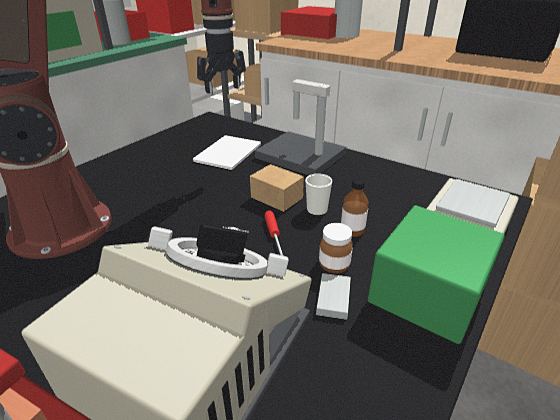

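```bash
cat > h.py <<'E'
from workcell import arm
import cv2,numpy as np
from scipy.spatial.transform import Rotation as R
from scipy.optimize import least_squares
def cam(p,st=None):
    f=210/np.tan(np.radians(p['fov_y'])/2)
    if 'cam_to_world' in p: T=np.array(p['cam_to_world'])
    else:
        W=np.eye(4);W[:3,:3]=R.from_quat(st['tcp_rot']).as_matrix();W[:3,3]=st['tcp_pos'];T=W@np.array(p['T_tool_cam'])
    return dict(f=f,c=(p['cx'],p['cy']),T=T)
def proj(C,X):
    X=np.atleast_2d(X);l=(X-C['T'][:3,3])@C['T'][:3,:3]
    return np.c_[C['c'][0]+C['f']*l[:,0]/-l[:,2],C['c'][1]-C['f']*l[:,1]/-l[:,2]]
A=np.radians(31.5)
def frame(yaw):  # panel axes as columns; yaw = heading of the downhill normal
    h=np.array([np.cos(yaw),np.sin(yaw),0]);n=np.sin(A)*h+[0,0,np.cos(A)]
    x=-np.cos(A)*h+[0,0,np.sin(A)];return np.c_[x,np.cross(n,x),n]
def P(v,rho,ang,z):  # v=(ox,oy,oz,yaw); ang counterclockwise seen looking at panel
    return np.array(v[:3])+frame(v[3])@[rho*np.cos(ang),rho*np.sin(ang),z]
def toolq(v,ang): # tool y=-n, tool z (jaw) at angle ang in panel
    F=frame(v[3]);y=-F[:,2];z=F@[np.cos(ang),np.sin(ang),0]
    return R.from_matrix(np.c_[np.cross(y,z),y,z]).as_quat()
E
cat > b.py <<'E'
from h import *
ct=cam(arm.snapshot('top'));cs=cam(arm.snapshot('scene'))
obs=[(ct,'k',(321.9,204.5)),(cs,'k',(221,233.7)),(ct,'a',(297,167.4)),(ct,'b',(350.3,243.1)),(cs,'a',(277,258)),(cs,'b',(160,233)),(ct,'p',(309.2,192.9)),(ct,'m',(351,212.5)),(ct,'o',(328.7,207.7)),(cs,'p',(242.1,255))]
def X(u,k):
    v=u[:4]
    return {'k':lambda:P(v,0,0,46),'o':lambda:P(v,0,0,0),'a':lambda:P(v,102,u[4],36),'b':lambda:P(v,102,u[4]+np.pi,36),'p':lambda:P(v,47.3,u[5],16),'m':lambda:P(v,50.5,u[6],16)}[k]()
fn=lambda u:np.concatenate([proj(c,X(u,k))[0]-o for c,k,o in obs])
best=min((least_squares(fn,[540,40,150,1.7,a,2.5+b,0],loss='soft_l1') for a in (-2,0,2) for b in(0,2)),key=lambda r:r.cost)
print(np.round(best.x,3),best.cost);print(np.round(best.fun.reshape(-1,2),1))
v=best.x[:4];F=frame(v[3])
n=F[:,2]
for h in (60,80,100,120):
  for k in range(-12,13):
    a=k*np.pi/12
    q=arm.solve_ik(P(v,0,0,h),toolq(v,a))
    if q is not None: print(h,k,np.round(q,2))
np.save('v.npy',best.x)
E
python3 b.py
```

```text
[554.26   12.71  147.809   1.793   1.97    2.409  -0.567] 16.54262191157534
[[-0.3  0.5]
 [-0.1  3.1]
 [ 0.9  1. ]
 [ 0.2  0.4]
 [ 1.9 -3.9]
 [-0.2 -2. ]
 [ 0.6  2.1]
 [-3.3 -0.3]
 [ 1.3 -3. ]
 [ 0.8  1.4]]
60 -12 [ 0.29  0.39 -0.15  1.08 -0.55  0.08]
60 -11 [ 0.29  0.39 -0.15  1.08 -0.55 -0.18]
60 -10 [ 0.29  0.39 -0.15  1.08 -0.55 -0.45]
60 -9 [ 0.29  0.39 -0.15  1.08 -0.55 -0.71]
60 -8 [ 0.29  0.39 -0.15  1.08 -0.55 -0.97]
60 -7 [ 0.29  0.39 -0.15  1.08 -0.55 -1.23]
60 -6 [ 0.29  0.39 -0.15  1.08 -0.55 -1.49]
60 -5 [ 0.29  0.39 -0.15  1.08 -0.55 -1.75]
60 -4 [ 0.29  0.39 -0.15  1.08 -0.55 -2.02]
60 -3 [ 0.29  0.39 -0.15  1.08 -0.55 -2.28]
60 -2 [ 0.29  0.39 -0.15  1.08 -0.55 -2.54]
60 -1 [ 0.29  0.39 -0.15  1.08 -0.55 -2.8 ]
60 0 [ 0.29  0.39 -0.15  1.08 -0.55 -3.06]
60 1 [ 0.29  0.39 -0.15  1.08 -0.55  2.96]
60 2 [ 0.29  0.39 -0.15  1.08 -0.55  2.7 ]
60 3 [ 0.29  0.39 -0.15  1.08 -0.55  2.43]
60 4 [ 0.29  0.39 -0.15  1.08 -0.55  2.17]
60 5 [ 0.29  0.39 -0.15  1.08 -0.55  1.91]
60 6 [ 0.29  0.39 -0.15  1.08 -0.55  1.65]
60 7 [ 0.29  0.39 -0.15  1.08 -0.55  1.39]
60 8 [ 0.29  0.39 
[... 2828 characters left out ...]
0.35  0.38 -0.03  1.24 -0.55 -2.21]
120 -2 [ 0.35  0.38 -0.03  1.24 -0.55 -2.47]
120 -1 [ 0.35  0.38 -0.03  1.24 -0.55 -2.74]
120 0 [ 0.35  0.38 -0.03  1.24 -0.55 -3.  ]
120 1 [ 0.35  0.38 -0.03  1.24 -0.55  3.02]
120 2 [ 0.35  0.38 -0.03  1.24 -0.55  2.76]
120 3 [ 0.35  0.38 -0.03  1.24 -0.55  2.5 ]
120 4 [ 0.35  0.38 -0.03  1.24 -0.55  2.24]
120 5 [ 0.35  0.38 -0.03  1.24 -0.55  1.98]
120 6 [ 0.35  0.38 -0.03  1.24 -0.55  1.71]
120 7 [ 0.35  0.38 -0.03  1.24 -0.55  1.45]
120 8 [ 0.35  0.38 -0.03  1.24 -0.55  1.19]
120 9 [ 0.35  0.38 -0.03  1.24 -0.55  0.93]
120 10 [ 0.35  0.38 -0.03  1.24 -0.55  0.67]
120 11 [ 0.35  0.38 -0.03  1.24 -0.55  0.41]
120 12 [ 0.35  0.38 -0.03  1.24 -0.55  0.14]
```

```bash
cat > c.py <<'E'
from h import *
u=np.load('v.npy');v=u[:4]
ct=[]
for i,a in enumerate([-2.36,-0.8]):
    arm.movep(P(v,0,0,150),toolq(v,a))
    st=arm.get_state();p=arm.snapshot('wrist');C=cam(p,st);ct.append(C)
    img=p['color'][:,:,::-1].copy()
    pr=dict(k=P(v,0,0,46),p=P(v,47.3,u[5],16),m=P(v,50.5,u[6],16),a=P(v,102,u[4],36),b=P(v,102,u[4]+np.pi,36),o=P(v,0,0,0))
    cv2.imwrite(f'pics/w{i}.png',img)
    print('t',st['t'],'err',np.round(st['tcp_pos']-P(v,0,0,150),1),{k:np.round(proj(C,x)[0]).tolist() for k,x in pr.items()})
    for q in ['knob_grip','pointer_tip','marker_tip','lug_a','panel']:
        print(q,[(round(d['p'],2),np.round(np.array(d['centre'])*[560,420],1).tolist()) for d in arm.pinpoint('wrist',q)][:3])
import pickle;pickle.dump(ct,open('ct.pkl','wb'))
E
python3 c.py
```

```text
t 3.0333 err [-0.2  0.5 -0.1] {'k': [279.0, 197.0], 'p': [282.0, 237.0], 'm': [266.0, 134.0], 'a': [239.0, 292.0], 'b': [327.0, 76.0], 'o': [279.0, 185.0]}
knob_grip [(0.61, [275.6, 200.0])]
pointer_tip [(0.59, [277.1, 239.0]), (0.55, [262.8, 138.6])]
marker_tip [(0.47, [262.7, 138.5])]
lug_a [(0.8, [237.7, 294.9]), (0.75, [324.9, 78.5])]
panel [(0.58, [237.6, 291.5])]
t 4.725 err [ 0. -0. -0.] {'k': [280.0, 198.0], 'p': [228.0, 193.0], 'm': [334.0, 177.0], 'a': [165.0, 152.0], 'b': [386.0, 235.0], 'o': [280.0, 186.0]}
knob_grip [(0.86, [276.0, 198.0])]
pointer_tip [(0.56, [226.9, 187.4])]
marker_tip [(0.57, [337.7, 177.5])]
lug_a [(0.76, [384.5, 238.1]), (0.72, [163.3, 152.5]), (0.6, [336.5, 176.8])]
panel [(0.82, [278.8, 186.8])]
```

View pics/w0.png

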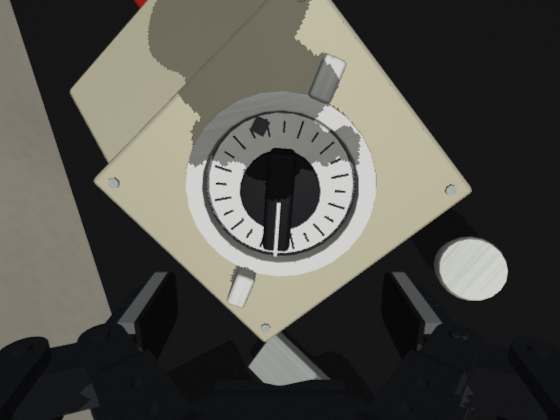

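View pics/w1.png

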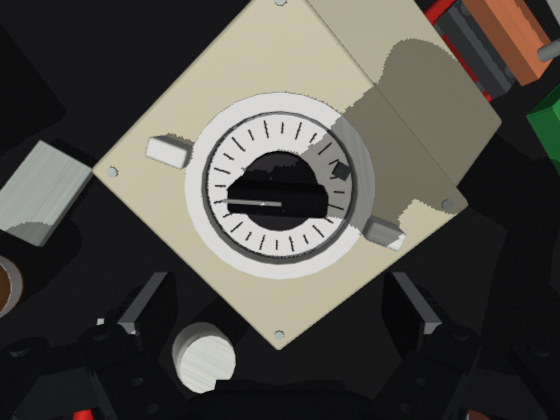

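```bash
cat > d.py <<'E'
from h import *
import pickle
w0,w1=pickle.load(open('ct.pkl','rb'));u0=np.load('v.npy')
ct=cam(arm.snapshot('top'))
obs=[(w0,'a',(237.7,294)),(w0,'b',(324.9,78.5)),(w0,'m',(263.3,137)),(w1,'a',(163.3,152.5)),(w1,'b',(384.5,238.1)),(w1,'m',(335,176.5)),
(w0,'k',(276,200)),(w1,'k',(276,198)),(w1,'o',(278.8,186.8)),(w0,'l',(276,254)),(w1,'l',(228,202.5)),(ct,'k',(321.9,204.5)),(ct,'a',(297,167.4)),(ct,'b',(350.3,243.1))]
def X(u,k):
    v=u[:4];return P(v,*{'k':(0,0,46),'o':(0,0,0),'a':(102,u[4],36),'b':(102,u[4]+np.pi,36),'m':(50.5,u[6],16),'l':(u[7],u[5],62)}[k])
fn=lambda u:np.concatenate([proj(c,X(u,k))[0]-o for c,k,o in obs])
b=least_squares(fn,[*u0[:7],38],loss='soft_l1')
print(np.round(b.x,3));print([(k,*np.round(r,1)) for (c,k,o),r in zip(obs,b.fun.reshape(-1,2))])
np.save('v2.npy',b.x)
E
python3 d.py
```

```text
[ 5.54316e+02  1.57200e+01  1.51433e+02  1.71300e+00  2.04400e+00
  2.41600e+00 -4.71000e-01  3.87090e+01]
[('a', np.float64(0.2), np.float64(0.1)), ('b', np.float64(1.6), np.float64(-0.5)), ('m', np.float64(0.4), np.float64(-0.8)), ('a', np.float64(-0.9), np.float64(-1.1)), ('b', np.float64(2.9), np.float64(-1.5)), ('m', np.float64(-1.9), np.float64(-0.4)), ('k', np.float64(1.1), np.float64(0.8)), ('k', np.float64(1.1), np.float64(-0.4)), ('o', np.float64(-0.0), np.float64(-0.1)), ('l', np.float64(0.3), np.float64(-2.0)), ('l', np.float64(-1.3), np.float64(-0.2)), ('k', np.float64(-1.6), np.float64(-0.6)), ('a', np.float64(0.2), np.float64(0.3)), ('b', np.float64(-1.5), np.float64(-0.5))]
```

```bash
cat > e.py <<'E'
from h import *
import pickle
w0,w1=pickle.load(open('ct.pkl','rb'));u=np.load('v2.npy');v=u[:4]
F=frame(v[3])
def back(C,px):
    d=C['T'][:3,:3]@[(px[0]-C['c'][0])/C['f'],-(px[1]-C['c'][1])/C['f'],-1];o=C['T'][:3,3]
    return F.T@(o+d*(-(o-v[:3])@F[:,2]/(d@F[:,2]))-v[:3])
# corner screws as seen
for C,L in ((w0,[(113,183),(265,328),(450,189)]),(w1,[(112,172),(279,335),(447,204),(279,0)])):
    print([np.round(back(C,p)[:2],1).tolist() for p in L])
E
python3 e.py
```

```text
[[106.9, 117.8], [-109.5, 116.6], [-106.4, -119.6]]
[[-108.8, 115.9], [-107.5, -119.7], [107.8, -118.2], [105.5, 116.8]]
```

```bash
cat > f.py <<'E'
from h import *
u=np.load('v2.npy');v=u[:4];n=frame(v[3])[:,2]
j0=u[5]+np.pi/2-2*np.pi; turn=u[5]-u[6]
def rep(s):
    st=arm.get_state();print(s,round(st['t'],2),'q6',round(st['q'][5],2),'op',round(st['opening'],1),'F',np.round(st['ft_force'],1),'Mn',round(st['moment']@n,2))
print('turn',turn,'iksol',np.round(arm.solve_ik(P(v,0,0,27),toolq(v,j0)),2))
arm.movep(P(v,0,0,110),toolq(v,j0)); rep('above')
arm.move_straight(P(v,0,0,27),feed=60); rep('down')
arm.close(); rep('closed')
N=8
for i in range(1,N+1):
    arm.move_straight(P(v,0,0,27),toolq(v,j0-turn*i/N)); 
    if i%2==0: rep(i)
p=arm.snapshot('wrist');cv2.imwrite('pics/g.png',p['color'][:,:,::-1])
E
python3 f.py
```

```text
turn 2.8866038242777385 iksol [ 0.26  0.44 -0.14  1.07 -0.55 -0.71]
above 6.46 q6 -0.62 op 85.4 F [-0.4  0.2 -0.4] Mn 0.01
down 7.99 q6 -0.71 op 85.3 F [0.5 0.5 0.3] Mn 0.01
closed 8.76 q6 -0.71 op 0.3 F [-0.3 -0.9 -0.2] Mn 0.01
2 9.78 q6 0.01 op -0.3 F [-0.  -0.3 -0.2] Mn -0.02
4 10.79 q6 0.73 op 0.1 F [-0.2 -0.6  0.4] Mn -0.02
6 11.81 q6 1.45 op 0.1 F [-0.6  0.2 -0.3] Mn -0.01
8 12.82 q6 2.18 op 0.1 F [0.6 0.4 0.1] Mn 0.03
```

View pics/g.png

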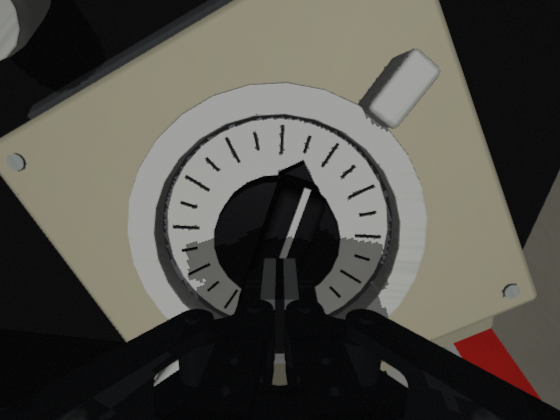

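The fingers closed on nothing: by the image the fingertips end well short of the nominal TCP. I'll check that in the scene camera with the projected TCP marked.

```bash
cat > g.py <<'E'
from h import *
u=np.load('v2.npy');v=u[:4]
st=arm.get_state();p=arm.snapshot('scene');C=cam(p)
print(st['tcp_pos'],P(v,0,0,27))
im=p['color'][:,:,::-1].copy()
k=4;x0,y0=140,130
im=cv2.resize(im[y0:y0+145,x0:x0+190],None,fx=k,fy=k,interpolation=cv2.INTER_CUBIC)
for X,c in ((st['tcp_pos'],(0,0,255)),(P(v,0,0,62),(0,255,0)),(P(v,0,0,67),(255,0,0)),(P(v,102,u[4],36),(255,0,255)),(P(v,102,u[4]+np.pi,36),(255,0,255))):
    a=(proj(C,X)[0]-[x0,y0]+.5)*k;cv2.drawMarker(im,tuple(int(t) for t in a),c,0,16,2)
cv2.imwrite('pics/s1.png',im)
E
python3 g.py
```

```text
[552.32872143  29.66402816 174.4449418 ] [552.3197234   29.68558284 174.45381996]
```

View pics/s1.png

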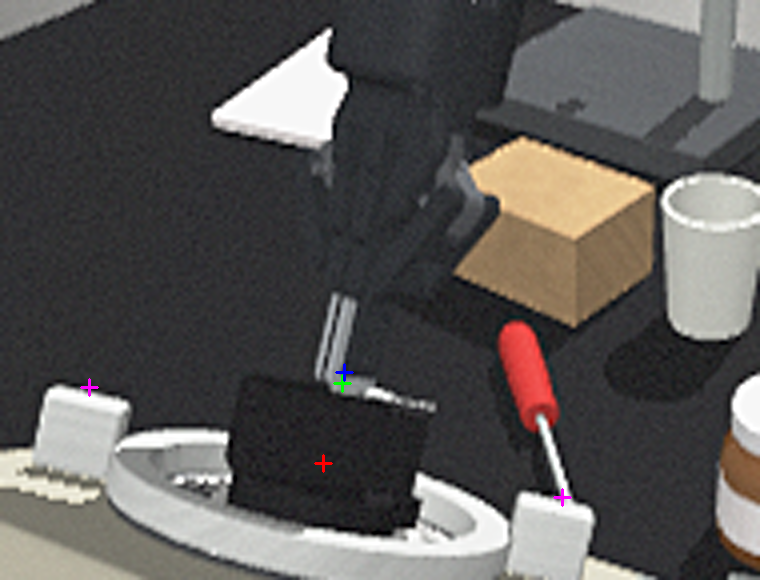

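The scene view confirms it: red (nominal TCP) lies deep inside the knob, while the real silver tips (about 325,385) sit at the bar's top. The lug marks agree with the lugs, so the panel pose is good. The real fingertips are about 40 mm short of the nominal TCP. I'll back off and triangulate the tips.

```bash
cat > i.py <<'E'
from h import *
u=np.load('v2.npy');v=u[:4]
j0=u[5]+np.pi/2-2*np.pi
arm.move_straight(P(v,0,0,60),feed=120)
arm.movep(P(v,0,0,75),toolq(v,j0))
st=arm.get_state();Rm=R.from_quat(st['tcp_rot']).as_matrix()
out=[]
for c,box in (('scene',(150,100,100,120)),('wrist',(230,190,100,120))):
    p=arm.snapshot(c);C=cam(p,st);im=p['color'][:,:,::-1].copy();x0,y0,w,h=box
    im=cv2.resize(im[y0:y0+h,x0:x0+w],None,fx=4,fy=4,interpolation=cv2.INTER_CUBIC)
    im=np.clip(im.astype(float)*1.6,0,255).astype(np.uint8)
    for d,col in ((0,(0,0,255)),(20,(0,255,0)),(40,(255,0,0)),(60,(255,0,255))):
        a=(proj(C,st['tcp_pos']-Rm[:,1]*d)[0]-[x0,y0]+.5)*4;print(c,d,np.round(a));cv2.drawMarker(im,tuple(int(t) for t in a),col,0,10,1)
    out.append(im)
cv2.imwrite('pics/tip.png',np.hstack(out));print(st['t'],st['opening'])
E
python3 i.py
```

```text
scene 0 [309. 474.]
scene 20 [320. 428.]
scene 40 [330. 381.]
scene 60 [341. 334.]
wrist 0 [200. 222.]
wrist 20 [200. 284.]
wrist 40 [200. 361.]
wrist 60 [201. 460.]
15.7833 -0.11848582611737654
```

View pics/tip.png

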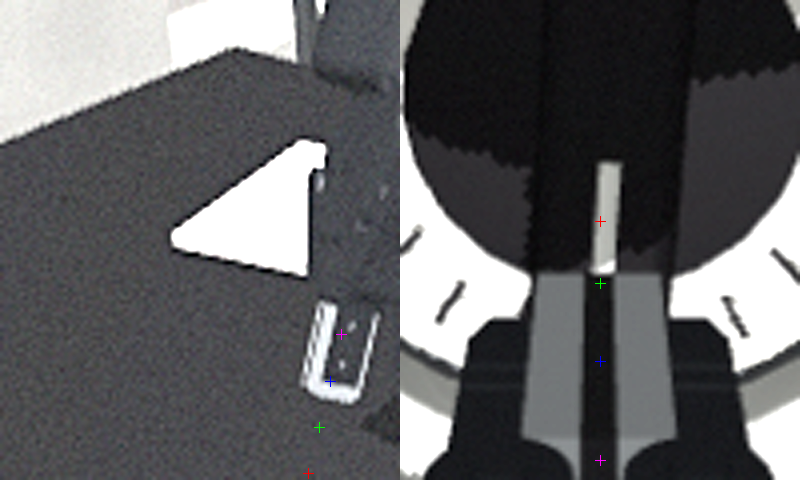

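Tips measured: scene d≈38, wrist d≈40, on the centre line. So the fingertips are about 39 mm behind the nominal TCP. I'll use that offset and descend while watching the force.

```bash
cat >> h.py <<'E'
D=39.
def T(v,rho,ang,z): return P(v,rho,ang,z-D)   # TCP target that puts the real fingertips there
def rep(s,v):
    st=arm.get_state();n=frame(v[3])[:,2];f=st['ft_force']
    print(s,round(st['t'],2),'q6',round(st['q'][5],2),'op',round(st['opening'],1),'F',np.round(f,1),'Fn',round(f@n,1),'Mn',round(st['moment']@n,2));return st
E
cat > j.py <<'E'
from h import *
u=np.load('v2.npy');v=u[:4];n=frame(v[3])[:,2]
j0=u[5]+np.pi/2-2*np.pi; turn=u[5]-u[6]
arm.open_gripper();rep('open',v)
for h in (90,70,55,43,36,31):
    arm.move_straight(T(v,0,0,h),toolq(v,j0),feed=80)
    f=arm.get_state()['ft_force']
    if np.linalg.norm(f)>8: print('contact at',h,f);break
rep('down',v)
arm.close();st=rep('closed',v)
if 12<st['opening']<30:
    for i in range(1,9):
        arm.move_straight(T(v,0,0,31),toolq(v,j0-turn*i/8)); 
        if i%2==0: rep(i,v)
E
python3 j.py
```

```text
open 16.67 q6 -0.65 op 85.2 F [0.4 0.1 0.2] Fn 0.2 Mn 0.0
down 18.65 q6 -0.74 op 85.4 F [ 0.2  0.2 -0.1] Fn 0.0 Mn 0.03
closed 19.25 q6 -0.74 op 21.1 F [-7.1  7.1  5.3] Fn 8.7 Mn 0.0
2 20.27 q6 -0.02 op 21.2 F [-6.9  3.9  6.2] Fn 7.8 Mn -0.08
4 21.28 q6 0.7 op 21.2 F [-6.8  1.5  7.8] Fn 7.9 Mn -0.12
6 22.3 q6 1.42 op 21.2 F [-8.7  0.5  8.3] Fn 8.0 Mn -0.09
8 23.32 q6 2.14 op 21.5 F [-12.3  -0.1   9.8] Fn 9.2 Mn -0.15
```

```bash
cat > k.py <<'E'
from h import *
u=np.load('v2.npy');v=u[:4]
arm.open_gripper();rep('open',v)
arm.move_straight(T(v,0,0,125),feed=150);st=rep('up',v)
p=arm.snapshot('wrist');C=cam(p,st);im=p['color'][:,:,::-1].copy()
print({k:np.round(proj(C,P(v,*x))[0],1).tolist() for k,x in dict(m=(50.5,u[6],16),line=(38.7,u[6],62),ax62=(0,0,62),a=(102,u[4],36),b=(102,u[4]+np.pi,36)).items()})
for q in ['pointer_tip','marker_tip','lug_a']: print(q,[(round(d['p'],2),np.round(np.array(d['centre'])*[560,420],1).tolist()) for d in arm.pinpoint('wrist',q)][:3])
x0,y0,w,h=180,60,200,150
cv2.imwrite('pics/k.png',np.clip(cv2.resize(im[y0:y0+h,x0:x0+w],None,fx=4,fy=4,interpolation=cv2.INTER_CUBIC)*1.6,0,255))
import pickle;pickle.dump((C,im),open('k.pkl','wb'))
E
python3 k.py
```

```text
open 23.96 q6 2.14 op 85.4 F [ 0.8 -0.7 -0.4] Fn -0.7 Mn 0.02
up 24.73 q6 2.24 op 85.5 F [-1.1  0.6  0.5] Fn 0.8 Mn 0.0
{'m': [279.6, 272.2], 'line': [279.6, 288.2], 'ax62': [279.6, 232.0], 'a': [376.6, 91.2], 'b': [200.3, 322.9]}
pointer_tip []
marker_tip []
lug_a [(0.66, [198.3, 318.9]), (0.57, [374.7, 96.2])][ WARN:0@3.572] global loadsave.cpp:1063 imwrite_ Unsupported depth image for selected encoder is fallbacked to CV_8U.
```

View pics/k.png

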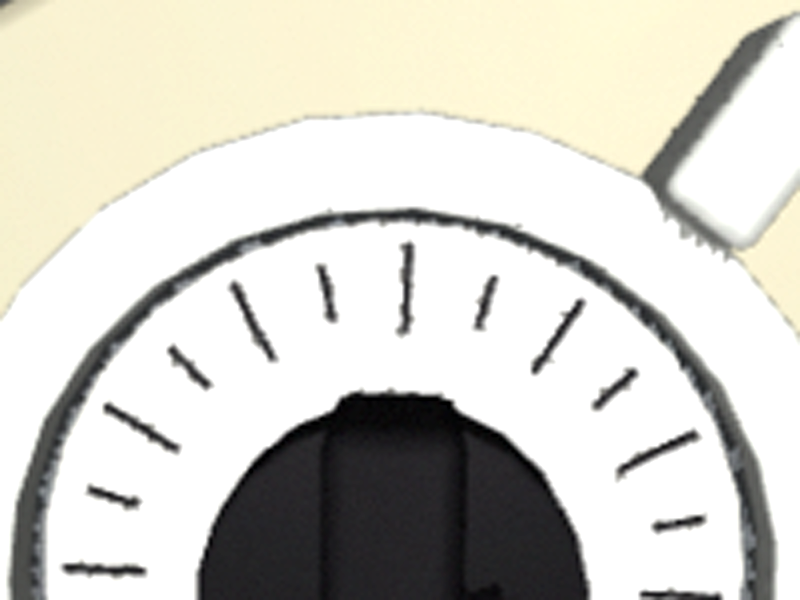

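```bash
cat > l.py <<'E'
from h import *
u=np.load('v2.npy');v=u[:4]
arm.movep(T(v,0,0,125),toolq(v,u[6]-np.pi/2-np.pi/3+np.pi/3-2*np.pi+2*np.pi));st=rep('v',v)
p=arm.snapshot('wrist');C=cam(p,st);im=p['color'][:,:,::-1].copy()
print({k:np.round(proj(C,P(v,*x))[0],1).tolist() for k,x in dict(m=(50.5,u[6],16),line=(38.7,u[6],62),ax62=(0,0,62),pt=(47.3,u[6],16)).items()})
for q in ['pointer_tip','marker_tip','lug_a']: print(q,[(round(d['p'],2),np.round(np.array(d['centre'])*[560,420],1).tolist()) for d in arm.pinpoint('wrist',q)][:3])
x0,y0,w,h=200,80,160,120
cv2.imwrite('pics/l.png',np.clip(cv2.resize(im[y0:y0+h,x0:x0+w],None,fx=5,fy=5,interpolation=cv2.INTER_CUBIC)*1.8,0,255).astype(np.uint8))
E
python3 l.py
```

```text
v 27.58 q6 -0.9 op 85.2 F [-0.1  0.3  0.2] Fn 0.3 Mn -0.0
{'m': [279.5, 139.5], 'line': [279.6, 167.5], 'ax62': [279.7, 230.1], 'pt': [279.5, 144.2]}
pointer_tip [(0.7, [279.1, 145.2])]
marker_tip [(0.6, [279.2, 141.1])]
lug_a [(0.86, [201.4, 322.3]), (0.8, [379.0, 89.3])]
```

View pics/l.png

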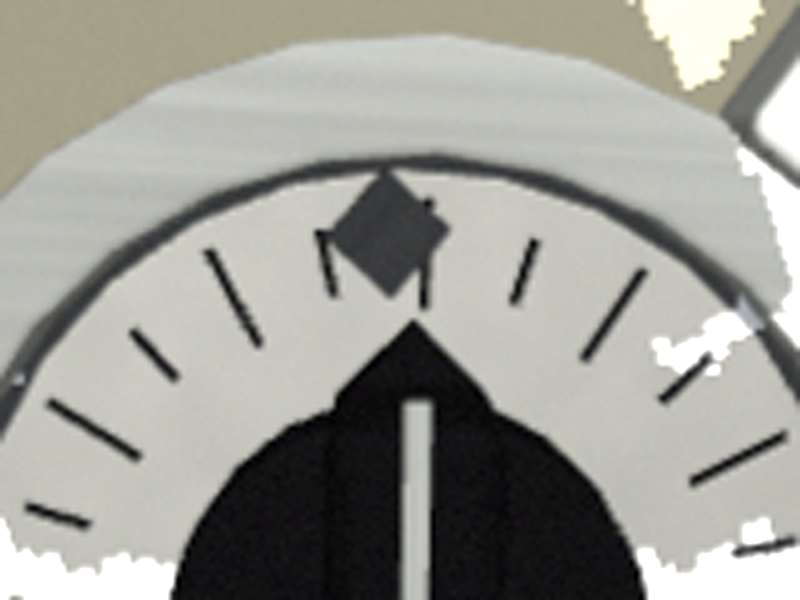

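Pointer nose tip at crop (413,322) and marker tip at (391,298): about 3.2 mm sideways and 3.5 mm radially, so roughly 4.7 mm apart. That is within 7 mm, and the marker hasn't moved. Next is the ring; I'll check both lug arcs first.

```bash
cat > m.py <<'E'
from h import *
u=np.load('v2.npy');v=u[:4];F=frame(v[3])
st=arm.get_state();C=cam(arm.snapshot('wrist'),st)
def back(px,z):
    d=C['T'][:3,:3]@[(px[0]-C['c'][0])/C['f'],-(px[1]-C['c'][1])/C['f'],-1];o=C['T'][:3,3]-v[:3]
    return F.T@(o+d*(z-o@F[:,2])/(d@F[:,2]))
for px in ((201.4,322.3),(379,89.3)):
    b=back(px,36);print(np.round(b,1),np.hypot(*b[:2]),np.arctan2(b[1],b[0]))
for a0 in (u[4],u[4]+np.pi):
  for s in (np.pi/2,-np.pi/2):
    print(round(a0,2),round(s,2),[None if (q:=arm.solve_ik(T(v,104,a0-d,14),toolq(v,a0-d+s))) is None else np.round(q,2).tolist() for d in (0,.6,1.2,1.8)])
E
python3 m.py
```

```text
[-47.4  90.4  36. ] 102.12988565253465 2.0538009333308187
[ 45.9 -92.2  36. ] 103.02263323713207 -1.1091511092675876
2.04 1.57 [[0.26, 0.66, 0.06, 1.05, -0.55, -0.33], [0.18, 0.63, 0.09, 1.06, -0.55, 0.18], [0.11, 0.54, 0.01, 1.02, -0.55, 0.69], [0.06, 0.42, -0.14, 0.96, -0.55, 1.23]]
2.04 -1.57 [[0.26, 0.66, 0.06, 1.05, -0.55, 2.81], [0.18, 0.63, 0.09, 1.06, -0.55, -2.97], [0.11, 0.54, 0.01, 1.02, -0.55, -2.45], [0.06, 0.42, -0.14, 0.96, -0.55, -1.91]]
5.19 1.57 [[0.14, 0.26, -0.47, 0.85, -0.55, 2.66], [0.25, 0.31, -0.49, 0.84, -0.55, -2.89], [0.34, 0.42, -0.41, 0.86, -0.54, -2.18], [0.37, 0.54, -0.26, 0.91, -0.53, -1.55]]
5.19 -1.57 [[0.14, 0.26, -0.47, 0.85, -0.55, -0.48], [0.25, 0.31, -0.49, 0.84, -0.55, 0.26], [0.34, 0.42, -0.41, 0.86, -0.54, 0.96], [0.37, 0.54, -0.26, 0.91, -0.53, 1.59]]
```

```bash
cat > n.py <<'E'
from h import *
u=np.load('v2.npy');v=u[:4];F=frame(v[3]);n=F[:,2];a0=2.043;s=np.pi/2
arm.movep(T(v,104,a0,80),toolq(v,a0+s))
for h in (50,30,18,14):
    arm.move_straight(T(v,104,a0,h),feed=100)
    f=arm.get_state()['ft_force']
    if np.linalg.norm(f)>8: print('contact',h,f);raise SystemExit
rep('down',v)
arm.close();st=rep('closed',v)
if not 10<st['opening']<26: raise SystemExit
def ft(a):
    st=arm.get_state();t=F@[np.sin(a),-np.cos(a),0]  # clockwise tangent
    return -(st['ft_force']@t),st
b0,_=ft(a0);d=0;log=[]
while d<1.75:
    d+=.1 if (not log or log[-1][1]<4) else .025
    arm.move_straight(T(v,104,a0-d,14),toolq(v,a0-d+s),feed=60)
    f,st=ft(a0-d);log.append((round(d,3),round(f,1),round(st['moment']@n,2),round(np.linalg.norm(st['ft_force']),1)))
    if f>13 : break
print('base',round(b0,1));print(log);rep('end',v)
E
python3 n.py
```

```text
down 29.8 q6 -0.33 op 85.6 F [-1.   0.8 -0.1] Fn 0.4 Mn 0.02
closed 30.43 q6 -0.33 op 16.7 F [-1.6  2.1  1.8] Fn 2.8 Mn -0.26
base 1.5
[(0.1, np.float64(2.0), np.float64(-0.28), np.float64(4.1)), (0.2, np.float64(0.9), np.float64(-0.1), np.float64(3.9)), (0.3, np.float64(0.7), np.float64(-0.17), np.float64(4.4)), (0.4, np.float64(-0.5), np.float64(-0.07), np.float64(4.6)), (0.5, np.float64(-0.8), np.float64(0.02), np.float64(5.7)), (0.6, np.float64(-1.8), np.float64(0.11), np.float64(5.4)), (0.7, np.float64(-2.5), np.float64(0.2), np.float64(6.9)), (0.8, np.float64(-3.2), np.float64(0.33), np.float64(6.9)), (0.9, np.float64(-3.7), np.float64(0.41), np.float64(7.0)), (1.0, np.float64(-4.3), np.float64(0.42), np.float64(6.7)), (1.1, np.float64(-5.6), np.float64(0.49), np.float64(7.9)), (1.2, np.float64(25.8), np.float64(2.25), np.float64(25.8))]
end 34.33 q6 0.69 op 16.8 F [ 14.7  18.3 -10.7] Fn -0.7 Mn 2.25
```

```bash
cat > o.py <<'E'
from h import *
u=np.load('v2.npy');v=u[:4];F=frame(v[3]);a0=2.043
for w in (0,.3):
    arm.wait(w) if w else 0
    st=rep('w',v);x=F.T@(st['tcp_pos']-v[:3]);a=np.arctan2(x[1],x[0]);print('dist turned',round(a0-a,3),'r',round(np.hypot(*x[:2]),1),'z',round(x[2]+D,1),'panel F',np.round(F.T@st['ft_force'],1))
p=arm.snapshot('wrist');cv2.imwrite('pics/o.png',p['color'][:,:,::-1])
E
python3 o.py
```

```text
w 34.33 q6 0.69 op 16.8 F [ 14.7  18.3 -10.7] Fn -0.7 Mn 2.25
dist turned 1.136 r 103.5 z 14.5 panel F [-19.3  17.1  -0.7]
w 34.62 q6 0.69 op 17.0 F [14.6 17.9 -9.7] Fn -0.1 Mn 2.19
dist turned 1.135 r 103.6 z 14.5 panel F [-18.4  16.9  -0.1]
```

View pics/o.png

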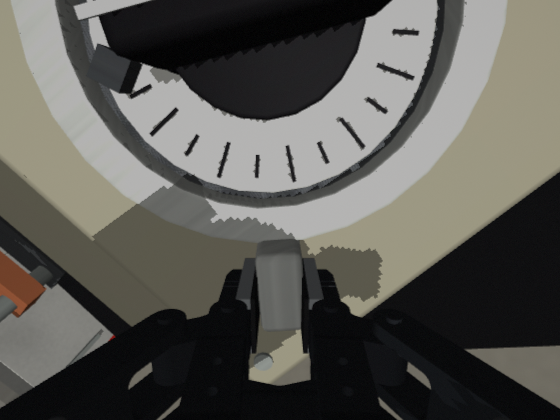

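```bash
cat > q.py <<'E'
from h import *
u=np.load('v2.npy');v=u[:4];F=frame(v[3]);a0=2.043
st=arm.get_state();f=F.T@st['ft_force'];m=F.T@st['moment']*1000
x=F.T@(st['tcp_pos']-v[:3]);r=np.cross(f,m)/(f@f)
print('f',f,'m',m,'tcp',x,'r',r,'pt',x+r,'par',f@m/np.linalg.norm(f))
Rt=R.from_matrix(F.T@R.from_quat(st['tcp_rot']).as_matrix());z=Rt.as_matrix()[:,2];print('jaw ang -> turned',a0+np.pi/2-np.arctan2(z[1],z[0]))
print('q',np.round(st['q'],3),'tau',np.round(st['tau'],1))
E
python3 q.py
python3 - <<'E'
import cv2
im=cv2.imread('pics/top0.png');
E
```

```text
f [-17.99584454  15.99675715  -0.3195906 ] m [3276.61480493 4151.23310509 2257.31917247] tcp [ 63.7754876   81.61226271 -24.51162307] r [  64.56248907   68.25087805 -219.22983598] pt [ 128.33797667  149.86314076 -243.74145905] par 279.0442416077283
jaw ang -> turned 1.1938729281441196
q [ 0.114  0.541  0.011  1.016 -0.541  0.685] tau [-13.2 -75.4  28.8   4.7  -8.    2.2]
```

```bash
cat > r.py <<'E'
from h import *
im=arm.snapshot('scene')['color'][:,:,::-1];im2=arm.snapshot('top')['color'][:,:,::-1]
g=lambda i,x,y,w,h:np.clip(cv2.resize(i[y:y+h,x:x+w].copy(),(400,600),interpolation=cv2.INTER_CUBIC)*1.7,0,255).astype(np.uint8)
cv2.imwrite('pics/r.png',np.hstack([g(im,100,70,150,225),g(im2,260,110,120,180)]))
E
python3 r.py
```

```text
(no output)
```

View pics/r.png

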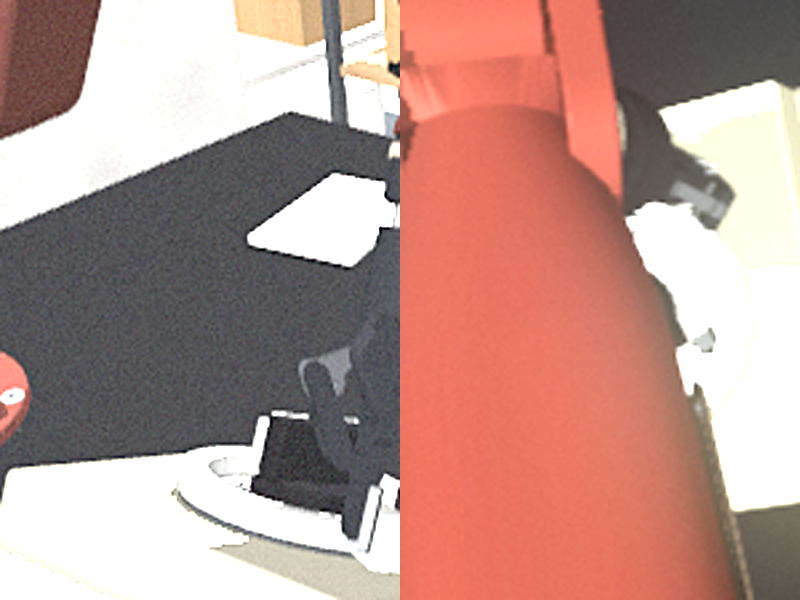

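```bash
cat >> h.py <<'E'
def go(v,d,rot=None,a0=2.043,feed=60):
    F=frame(v[3]);rot=d if rot is None else rot
    arm.move_straight(T(v,104,a0-d,14),toolq(v,a0-rot+np.pi/2),feed=feed)
    st=arm.get_state();x=F.T@(st['tcp_pos']-v[:3]);a=np.arctan2(x[1],x[0]);t=F@[np.sin(a),-np.cos(a),0]
    f=-(st['ft_force']@t);m=st['moment']@F[:,2]
    z=F.T@R.from_quat(st['tcp_rot']).as_matrix()[:,2];j=a0+np.pi/2-np.arctan2(z[1],z[0])
    print(round(st['t'],2),'cmd',round(d,3),'pos',round(a0-a,3),'jaw',round(j,3),'f',round(f,1),'M',round(m,2),'torque',round(.104*f+m,2),'|F|',round(np.linalg.norm(st['ft_force']),1))
    return .104*f+m
E
python3 - <<'E'
import sys;sys.path.insert(0,'.')
from h import *
v=np.load('v2.npy')[:4]
for d in (1.17,1.14,1.11): go(v,d)
for d in (1.13,1.15,1.17,1.19): go(v,d)
E
```

```text
35.02 cmd 1.17 pos 1.126 jaw 1.164 f 14.9 M 1.64 torque 3.19 |F| 15.1
35.27 cmd 1.14 pos 1.119 jaw 1.137 f 6.9 M 0.81 torque 1.52 |F| 7.9
35.52 cmd 1.11 pos 1.105 jaw 1.11 f 1.0 M 0.04 torque 0.15 |F| 6.5
35.77 cmd 1.13 pos 1.119 jaw 1.13 f 3.9 M 0.54 torque 0.95 |F| 6.7
36.02 cmd 1.15 pos 1.125 jaw 1.149 f 11.4 M 1.08 torque 2.27 |F| 11.7
36.27 cmd 1.17 pos 1.13 jaw 1.169 f 18.6 M 1.62 torque 3.56 |F| 18.7
36.52 cmd 1.19 pos 1.135 jaw 1.188 f 26.1 M 2.06 torque 4.77 |F| 26.1
```

```bash
cat > s.py <<'E'
from h import *
v=np.load('v2.npy')[:4];F=frame(v[3]);a0=2.043
def fly(d,z,s=0.):
    arm.move_straight(T(v,104,a0-d,z),toolq(v,a0-d+np.pi/2),feed=120)
    st=arm.get_state();return np.round(F.T@st['ft_force'],1),round(st['moment']@F[:,2],2)
go(v,1.11)
arm.open_gripper();rep('open',v)
print(fly(1.11,50));print('free +0.15',fly(1.26,50));print(fly(1.0,90))
st=arm.get_state();C=cam(arm.snapshot('wrist'),st)
def back(px,z):
    d=C['T'][:3,:3]@[(px[0]-C['c'][0])/C['f'],-(px[1]-C['c'][1])/C['f'],-1];o=C['T'][:3,3]-v[:3]
    return F.T@(o+d*(z-o@F[:,2])/(d@F[:,2]))
for x in arm.pinpoint('wrist','lug_a')[:3]:
    b=back(np.array(x['centre'])*[560,420],36);print(x['p'],np.round(b,1),'turned',(a0-np.arctan2(b[1],b[0]))%np.pi,np.hypot(*b[:2]))
for q in ('pointer_tip','marker_tip'):
  for x in arm.pinpoint('wrist',q)[:2]: b=back(np.array(x['centre'])*[560,420],16);print(q,x['p'],np.round(b,1))
print(arm.get_state()['t'])
E
python3 s.py
```

```text
36.82 cmd 1.11 pos 1.108 jaw 1.112 f -0.3 M 0.0 torque -0.03 |F| 6.1
open 37.48 q6 0.61 op 85.4 F [-0.5 -0.6  0.1] Fn -0.1 Mn 0.04
(array([ 0.1,  0. , -0.6]), np.float64(-0.0))
free +0.15 (array([ 0.9,  1. , -0.6]), np.float64(-0.02))
(array([-0.5, -0.3, -0.2]), np.float64(-0.0))
0.89 [60.6 82.6 36. ] turned 1.1048279587601182 102.41430952679181
pointer_tip 0.81 [ 41.1 -22.5  16. ]
marker_tip 0.8 [ 45.2 -19.1  16. ]
38.9833
```

The ring stops elastically at 1.105 rad turned, even at 4.8 N m. The arm itself moves freely past that angle, and vision confirms the ring angle. This looks like the firm stop. There is time to confirm with a different contact: pushing the lug's flank with closed fingers.

```bash
cat > t.py <<'E'
from h import *
v=np.load('v2.npy')[:4];F=frame(v[3]);a0=2.043
def mv(d,z,feed=150):
    arm.move_straight(T(v,104,a0-d,z),toolq(v,a0-d+np.pi/2),feed=feed)
    st=arm.get_state();t=F@[np.sin(a0-d),-np.cos(a0-d),0];x=F.T@(st['tcp_pos']-v[:3])
    return -(st['ft_force']@t),a0-np.arctan2(x[1],x[0]),st
arm.close();mv(.55,60);f,_,_=mv(.55,18)
print('down f',f);d=.65;mv(d,18)
while d<1.2 and f<18:
    f,p,st=mv(d,18,40)
    if f>1.5 : print(round(st['t'],2),round(d,3),round(p,3),round(f,1),end=' | ')
    d+=.03 if f<1.5 else .015
d-=.1;mv(d,18);mv(d,95);st=arm.get_state();C=cam(arm.snapshot('wrist'),st)
def back(px,z):
    d=C['T'][:3,:3]@[(px[0]-C['c'][0])/C['f'],-(px[1]-C['c'][1])/C['f'],-1];o=C['T'][:3,3]-v[:3]
    return F.T@(o+d*(z-o@F[:,2])/(d@F[:,2]))
print()
for q,z in (('lug_a',36),('pointer_tip',16),('marker_tip',16)):
  for x in arm.pinpoint('wrist',q)[:2]: b=back(np.array(x['centre'])*[560,420],z);print(q,x['p'],np.round(b,1),'turned',round((a0-np.arctan2(b[1],b[0]))%np.pi,3))
print(st['t'],st['ft_force'])
E
python3 t.py
```

```text
down f -0.2960363765920543
43.28 0.89 0.887 1.6 | 43.53 0.905 0.892 6.8 | 43.78 0.92 0.896 12.2 | 44.03 0.935 0.901 16.3 | 44.28 0.95 0.905 22.6 | 
lug_a 0.64 [60.1 81.8 36. ] turned 1.106
pointer_tip 0.61 [ 43.3 -22.1  16. ] turned 2.514
marker_tip 0.86 [ 45.2 -20.   16. ] turned 2.459
45.2 [ 0.03547222  0.50420794 -0.46176022]
```

```bash
python3 -c "
from workcell import arm
arm.open_gripper();print(arm.get_state()['t'],arm.get_state()['ft_force']);arm.close_job()"
```

```text
46.1833 [-1.23224401  0.45888008  0.82368945]
the job is handed in; nothing more can be done
```

I turned the knob to the set marker, released it, and turned the lock ring clockwise to a hard stop. I handed the job in at about 46 s of the 67 s allowed. I can't read the joints, so "hard tight" is inferred from forces and images.

- **Fingertips:** my first pinch closed on nothing. The images showed the real fingertips about 39 mm behind the nominal TCP. I corrected for that and regrasped. The missed pinch showed almost no force, and the picture showed the knob had not moved.
- **Knob:** I turned it about 2.89 rad clockwise. The close-up showed pointer and marker about 4.7 mm apart, about 0.065 rad past exact. Two later network readings gave 5.3 mm and about 3 mm. All are under the 7 mm limit, so I did not correct it.
- **Marker:** it stayed where first measured, within camera error.
- **Ring:** I turned it by lug a about 1.105 rad clockwise to a firm, elastic stop. It held against about 4.8 N m while gripped and 22 N when pushed on the lug's side. Those loads slightly exceed the 20 N that the task says the stop takes without harm. Afterwards the camera still showed 1.106 rad.
- **Check that disagreed:** I never saw the separate first bind of about 6 N, only free running and then the hard stop. I read forces only at the end of each 0.1 rad step, so the tightening phase was probably passed between readings. I take the stop as the end stop because the ring would not move at several times the tightening torque.
- **At hand-in:** the gripper was clear of everything, with wrist force near zero. I did not recheck the bystanders in a final picture, but there was no sign of contact with any of them.

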